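# Clear the offcut down the scrap chute of the model-maker's stand

### The arm

A 6-joint arm with a two-finger parallel gripper is mounted at the origin on the work surface. World frame = base frame: x ahead of the robot, y to its left, z up, the work surface at z = 0. Lengths are in m, angles in degrees, forces in N, time in s.
With the tool pointing down it reaches from about 0.4 to 0.825 m from the base axis. Payload 7 kg.
Tool frame: the origin (TCP) lies midway between the tips of the shut fingers; the grasp point (between the pads) lies 19 mm behind it; z points along the fingers, y is the line along which they close (so a half turn about z gives the same grasp; the last joint's range is limited). The gripper opens to 88 mm and grips with 3 to 60 N. Pads are 19 mm wide; open, the fingers measure 130 mm over their backs; the gripper's body (78 mm by 193 mm) begins 47 mm behind the grasp point.
Start: joints at [-55.342, 20.546, 0.682, 0, -70.136, -16.507], TCP at [0.21, -0.641, 0.227] pointing down, gripper open.
Joint ranges: [-176.03, 176.03], [-82.01, 121.73], [-58.28, 71.71], [-173.87, 95.51], [-174.79, -0.11], [-173.66, 173.66]. Speed limits (degrees/s): [136.94, 136.94, 172.46, 180, 180, 180].

### API

Orientations are given as [roll, pitch, yaw] about the fixed x, y, z axes, in that order (R = Rz(yaw) Ry(pitch) Rx(roll)).
In Python, from plant import ctrl gives the robot as it stands. The module is installed in compiled form; this text tells all that it offers.
- The arm moves only by the tool send_rows, never from a script. Its argument "plan" is a list that holds one entry, the list of rows, each a list of 6 numbers: the shift along the tool's x, y, z in a scale on which 1.0 is 75 cm, then the turn, a rotation vector about the tool's x, y, z in parts of the range, where 1.0 means 120 degrees. A call has 1 to 8 rows; each row is the pose to reach, as a shift and turn from the pose commanded when the call began, along the tool's axes at that moment; what a row does not reach only later rows make up. A row lasts 1/12 s, in which the tool goes at most 41.7 mm and 7.16 degrees, less where a joint would pass 70% of its speed; a pose out of reach is approached as far as the arm can. No shift or turn number may pass 1 either way. A call with a gripper value outside its range is refused whole. "fingers" is the opening, from 0 (shut) to 1 (fully open), set as the call begins (left out, the last holds). The fingers move at their own pace and stop on an object; the grip force is fixed at half the most. Time passes only in rows, so rows that repeat a pose let the fingers close. It gives the time, the measured TCP pose, the force, the opening and the grip force at its end, in the units of the state.
- ctrl.get_obs(): the state, without advancing time (a new reading comes with each control period).
- ctrl.snapshot(name): name is "side" or "top" or "wrist"; returns a dict with "img" (400x640x3 uint8, red, green, blue), "K" (3x3 intrinsics, pixels), "k1" (the pictures are not rectified: a ray, as slopes to the right and down, at radius r is drawn at 1 + k1 r^2 times it, then the intrinsics apply), "pose" (4x4, takes a point from camera to world coordinates). Camera axes: x right, y down, z forward; pixel columns grow to the right and rows downward; lengths in m; the calibration is good to about 2 mm. A picture is of the moment at which its call begins. There is no depth.
- ctrl.close_job(): hands the job in; it is judged then, once.
The state is a dict: "clock": time; "joint_pos": joint angles; "qvel": joint speeds; "tau": joint torques, N m; "tool_pos": TCP position; "orientation": TCP orientation; "force": force on the tool from outside, world axes, zero at the start; "moment": the same for the moment, N m; "opening": finger opening in m; "gripper_force": force on a finger pad.
Only numpy, scipy, OpenCV 4.12 (cv2) and the standard library are available. Lean on these libraries where they do the work, as an engineer would, in place of code of your own. Each camera call takes 0.05 s, during which the arm holds its last target. There are 200 camera calls.

### The job

Clear the blue offcut from the cutting stand: slide it across the deck until it lies flush against the yellow sprung fence and press it there gently for a moment, then push it lengthways along the fence off the ledge so that it drops down the chute into the red catch tray. Use light pressure throughout: never lift the offcut, do not squeeze or press hard on it or on the fence, and leave the paint jar, the toy house and the toy wagon alone.

Things in the scene. Friction and masses are not known exactly. Their poses are not given: they have to be found in the camera images.
- station: Fixed cutting stand; place and yaw vary. Origin on the table below the ledge line, z up. In its frame (mm): plywood deck x -110..160, y 0..240, top z=140, nothing else on it but fence, jar and house. It ends at the ledge y=0; the scrap chute is beyond, to -y. The yellow fence runs along y on the +x side: push the offcut to +x to seat it, then to -y to send it off.
- fence: Black fence bracket; origin = station origin raised to deck top, same axes; bar x 75..95, y 30..200, 22 high. It carries the yellow face bar (12 thick, y -70..200, 2 to 24 above deck), whose setting is NOT in this pose: its -x side stands anywhere at x=12..48, parallel to y; find it by touch. Sprung: gives 1 mm to +x per 4.5 N, 12 mm travel. Over 12 N is too hard; 3 to 7 N is good.
- offcut: The loose blue-painted block with raw wood ends, 36 (x) by 60 (y, its long axis) by 26 high, about 45 g, lying on the deck away from the fence and somewhat turned. Origin at the centre of its underside. Soft wood: pressing it with over 12 N marks it. Sliding takes less than 1 N; it tips off the ledge when its centre passes y=0 of the station.
- ledge (a point): Point on the ledge's edge at deck height, station frame (12, 0, 140) mm. The chute below: aluminium slide at 50 degrees towards -y, between a cheek (inner face station x=-28, 8 thick, y -86..-1, top z=164) and a lower wall (inner face x=50, top z=134). With the offcut on the fence it passes the cheek by 4 to 40 mm.
- tray (a point): Centre of the red catch tray's floor at the chute's foot, station frame (11, -165, 5) mm. Tray outside: x -49..71, y -250..-80, walls 45 high, 5 thick, open towards the chute.
- paint_jar: Bystander: green paint jar with red cap, 40 diameter, 50 high, standing on the deck behind the fence. Origin under its centre.
- toy_house: Bystander: little white house with green roof, about 42 by 56 by 55 high, on the deck behind the fence. Origin under its centre.
- toy_wagon: Bystander: small red wagon, 65 by 90 by 36 high, on the table near the stand. Origin under its centre at the wheels' foot.

How it is judged:
By the outcome, as a careful person would: the job done as asked, in the order asked, and still so for the second after the job is handed in, with the robot touching nothing.
It also fails if it takes over 54 s, if anything falls off the work surface, if the arm or the gripper's body presses on something with over 40 N, if the wrist force passes 120 N, or if a joint passes its speed limit or range.

## Working session

There is one attempt and no reset: what is moved stays moved. The work goes in short steps, Python scripts to look and compute and a tool call to move; the robot and the scene stay as the last step left them, time stands still between calls to the robot, and variables do not carry over. Pictures are saved under pics/ and viewed, at most 10 in all, crops included, and the job is handed in when it is done.

Besides the shell and the picture viewer there is one more tool, called after "Emit:" as name([rows], argument=value, ...), one row to a line, values as JSON. send_rows: Moves the arm, as the interface text tells. Its arguments: {"type":"object","properties":{"plan":{"type":"array","items":{"type":"array","items":{"type":"array","items":{"type":"number"}}}},"fingers":{"type":"number"}},"required":["plan"]}

```bash
mkdir -p pics; cat > h.py <<'E'
import numpy as np, cv2, json
from plant import ctrl
def snap(n,f):
    s=ctrl.snapshot(n); cv2.imwrite(f'pics/{f}.png',s['img'][:,:,::-1]); 
    np.savez(f'{f}.npz',**{k:s[k] for k in('img','K','k1','pose')}); return s
def load(f): return np.load(f'{f}.npz')
def ray(s,u,v,z):
    K=s['K'];d=np.array([(u-K[0,2])/K[0,0],(v-K[1,2])/K[1,1]]);p=d.copy()
    for _ in range(30): p=d/(1+float(s['k1'])*(p@p))
    T=s['pose'];w=T[:3,:3]@np.array([*p,1]);o=T[:3,3]
    return o+w*(z-o[2])/w[2]
def proj(s,P):
    T=s['pose'];c=T[:3,:3].T@(np.asarray(P)-T[:3,3]);p=c[:2]/c[2];p=p*(1+float(s['k1'])*(p@p))
    K=s['K'];return np.array([K[0,0]*p[0]+K[0,2],K[1,1]*p[1]+K[1,2]])
E
python3 - <<'E'
from h import *
a=snap('side','s0');b=snap('top','t0')
for s in(a,b):print(s['K'].round(1).tolist(),s['k1'],s['pose'].round(3).tolist())
o=ctrl.get_obs();print(o)
E
```

```text
[[380.9, 0.0, 319.6], [0.0, 380.9, 199.1], [0.0, 0.0, 1.0]] -0.029310670620177604 [[0.996, -0.043, 0.075, 0.464], [-0.086, -0.596, 0.799, -0.826], [0.01, -0.802, -0.597, 0.68], [0.0, 0.0, 0.0, 1.0]]
[[379.6, 0.0, 327.9], [0.0, 379.6, 194.4], [0.0, 0.0, 1.0]] -0.08213157805900154 [[0.021, -0.985, 0.171, 0.405], [-0.999, -0.016, 0.03, -0.069], [-0.027, -0.172, -0.985, 0.952], [0.0, 0.0, 0.0, 1.0]]
{'clock': 0.1, 'joint_pos': array([-5.53418583e+01,  2.05880836e+01,  6.39845007e-01, -1.76484028e-02,
       -7.01347750e+01, -1.65055503e+01]), 'qvel': array([-0.00131682, -0.04348604,  0.09677587,  0.13233233, -0.11560571,
       -0.03038289]), 'tau': array([-1.21196972e-03, -5.84161341e+01,  2.93750435e+01,  7.01553896e+00,
        1.01589793e-02, -1.07077749e-04]), 'tool_pos': array([ 0.21012606, -0.64101519,  0.22571439]), 'orientation': array([ 1.79915693e+02, -7.67918524e-03, -1.61853412e+02]), 'force': array([-0.67779259, -0.17021114, -0.29947872]), 'moment': array([-0.02112917,  0.03508068, -0.04487809]), 'gripper_force': 0.0, 'opening': 0.08758019201233755}
```

View pics/t0.png

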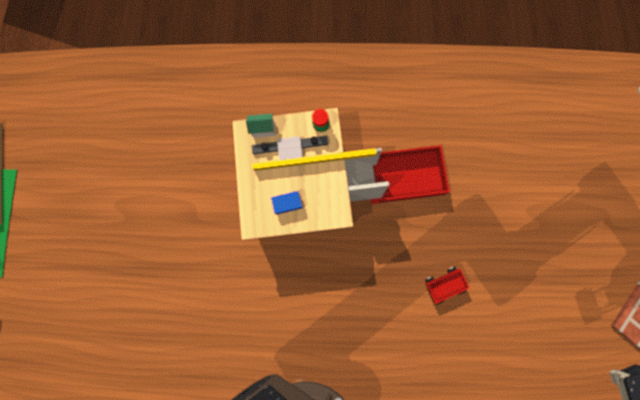

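View pics/s0.png

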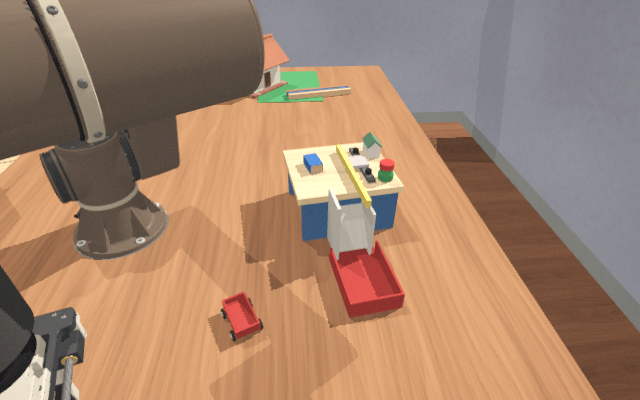

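The top view shows the deck with corners near (234,121), (337,109), (352,227) and (242,238). The blue offcut is at (287,203), the yellow fence runs from (254,166) to (380,153), and the tray is on the right. The side view agrees. I'll enlarge the crop next.

```bash
python3 - <<'E'
from h import *
s=load('t0');im=s['img'][100:250,225:395,::-1]
im=cv2.resize(im,None,fx=4,fy=4,interpolation=cv2.INTER_CUBIC)
for i in range(0,680,80):cv2.putText(im,str(225+i//4),(i,10),0,.35,(0,0,0),1);cv2.line(im,(i,0),(i,5),(0,0,0),1)
for i in range(0,600,80):cv2.putText(im,str(100+i//4),(0,i+4),0,.35,(255,255,255),1)
cv2.imwrite('pics/t0c.png',im)
E
```

```text
(no output)
```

View pics/t0c.png

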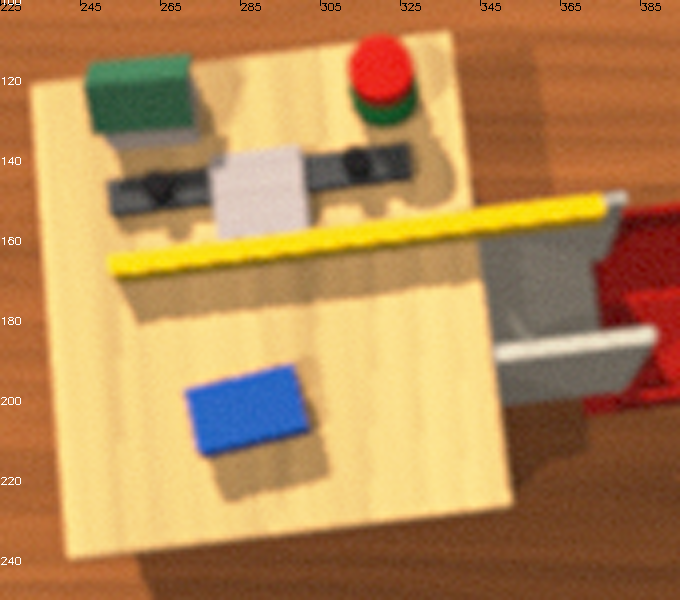

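```bash
cat >> h.py <<'E'
def fit(L,W): # 2D rigid L->W
    L=np.array(L,float);W=np.array(W,float);a=L.mean(0);b=W.mean(0)
    A=(L-a);B=(W-b);th=np.arctan2((A[:,0]*B[:,1]-A[:,1]*B[:,0]).sum(),(A*B).sum())
    R=np.array([[np.cos(th),-np.sin(th)],[np.sin(th),np.cos(th)]]);t=b-R@a
    return np.degrees(th),R,t,(W-(L@R.T+t))
E
python3 - <<'E'
from h import *
s=load('t0');f=lambda p,z:ray(s,225+p[0]/4-.5+.125,100+p[1]/4-.5+.125,z)[:2]
D=[(31,86),(452,32),(512,508),(67,558)]
th,R,t,r=fit(np.array([(160,240),(160,0),(-110,0),(-110,240)])/1e3,[f(p,.14) for p in D])
print('station yaw',th,t,(r*1e3).round(1).tolist())
S=lambda p,z:((R.T@(f(p,z)-t))*1e3).round(1)
print('bar near top',S((110,276),.164),S((605,216),.164),'far',S((110,255),.164),S((605,195),.164))
print('bracket', [S(p,.162) for p in[(110,183),(410,145),(410,180),(113,216)]])
O=[S(p,.166) for p in[(186,389),(295,365),(308,431),(204,455)]];print('offcut',O,np.mean(O,0), [np.degrees(np.arctan2(*(O[a]-O[b]))) for a,b in((0,1),(3,2))])
print('cheek',S((498,360),.164),S((655,333),.164))
print('jar',S((381,65),.19),'house',S((140,95),.19))
E
```

```text
station yaw 7.835663217810876 [ 0.58671998 -0.08300514] [[-0.2, 1.1], [1.1, -0.9], [-0.9, -0.6], [0.1, 0.4]]
bar near top [ 36.2 199.4] [ 36.5 -68.7] far [ 47.9 198.5] [ 48.1 -70.3]
bracket [array([ 88.9, 195.7]), array([89.6, 30.6]), array([69.9, 32.9]), array([ 70.1, 195.5])]
offcut [array([-30.6, 163.6]), array([-24.7, 104.9]), array([-60.5, 101.7]), array([-66.7, 157.3])] [-45.625 131.875] [np.float64(-5.739584084349063), np.float64(-6.362811476086149)]
cheek [-34.6  -1.8] [-30.2 -86. ]
jar [126.3  41. ] house [126.1 170.4]
```

```bash
cat >> h.py <<'E'
from scipy.spatial.transform import Rotation as Ro
YAW=7.836;T0=np.array([.58672,-.08301])
RS=Ro.from_euler('z',YAW,degrees=True)
def cur():
    o=ctrl.get_obs();p=RS.inv().apply(o['tool_pos']-[*T0,0])*1e3
    f=RS.inv().apply(o['force']);return o,p,f
def row(x,y,z):
    o,p,f=cur();Rt=Ro.from_euler('xyz',o['orientation'],degrees=True)
    w=RS.apply(np.array([x,y,z])/1e3)+[*T0,0]
    d=Rt.inv().apply(w-o['tool_pos'])*100
    g=Ro.from_euler('xyz',[180,0,YAW+180],degrees=True)
    print('st pos',p.round(1),'F st',f.round(2),'row',d.round(2),(Rt.inv()*g).as_rotvec(degrees=True).round(2),'op',o['opening'].round(4),o['clock'])
E
python3 -c "
from h import *
row(-95,132,300);row(-95,132,260)"
```

```text
Traceback (most recent call last):
  File "h.py", line 31, in row
    print('st pos',p.round(1),'F st',f.round(2),'row',d.round(2),(Rt.inv()*g).as_rotvec(degrees=True).round(2),'op',o['opening'].round(4),o['clock'])
                                                                                                                    ^^^^^^^^^^^^^^^^^^
AttributeError: 'float' object has no attribute 'round'
```

```bash
sed -i "s/o\['opening'\].round(4)/round(o['opening'],4)/" h.py; python3 -c "
from h import *
row(-95,132,300)"
```

```text
st pos [-449.2 -501.5  225.7] F st [-0.69 -0.08 -0.3 ] row [-46.18  55.99  -7.35] [ 0.08 -0.02 10.31] op 0.0876 0.1
```

Units first: shifts go in shares of 75 cm and turns go in shares of 120 degrees. So 56 cm is 0.7467, -46.2 cm is -0.616, 10.3 degrees is 0.0858.

Emit:
send_rows([
  [[-0.0667,0.08,-0.0987,0,0,0.0858],[-0.616,0.7467,-0.0987,0.0008,0,0.0858],[-0.616,0.7467,-0.0987,0.0008,0,0.0858],[-0.616,0.7467,-0.0987,0.0008,0,0.0858],[-0.616,0.7467,-0.0987,0.0008,0,0.0858],[-0.616,0.7467,-0.0987,0.0008,0,0.0858],[-0.616,0.7467,-0.0987,0.0008,0,0.0858],[-0.616,0.7467,-0.0987,0.0008,0,0.0858]],
], fingers=0)

```text
clock: 0.77
tool_pos: [0.3274, -0.3403, 0.2741]
orientation: [-179.9, 0.0, -172.2]
force: [0.7, 0.8, 0.4]
opening: 0.04
gripper_force: 0.0
```

```bash
python3 -c "
from h import *
row(-95,132,300)"
```

```text
st pos [-292.  -219.5  274.1] F st [0.78 0.74 0.43] row [-19.69  35.15  -2.64] [-0.09  0.01 -0.01] op 0.04 0.7667
```

To row units: 35.1 cm is 0.468, -19.7 cm is -0.2627.

Emit:
send_rows([
  [[-0.2627,0.468,-0.0347,0,0,0],[-0.2627,0.468,-0.0347,0,0,0],[-0.2627,0.468,-0.0347,0,0,0],[-0.2627,0.468,-0.0347,0,0,0],[-0.2627,0.468,-0.0347,0,0,0],[-0.2627,0.468,-0.0347,0,0,0],[-0.2627,0.468,-0.0347,0,0,0],[-0.2627,0.468,-0.0347,0,0,0]],
])

```text
clock: 1.43
tool_pos: [0.449, -0.0304, 0.2955]
orientation: [-179.9, 0.0, -172.1]
force: [1.9, -2.1, -0.3]
opening: 0.0004
gripper_force: 0.0
```

```bash
python3 -c "
from h import *
row(-95,132,300)"
```

```text
st pos [-129.3   70.9  295.5] F st [ 1.57 -2.32 -0.28] row [-3.43  6.11 -0.45] [-0.08  0.04  0.04] op 0.0004 1.4333
```

To row units: 8 cm is 0.1067, 6.1 cm is 0.0813.

Emit:
send_rows([
  [[-0.0453,0.0813,0,0,0,0],[-0.0453,0.0813,0,0,0,0],[-0.0453,0.0813,0.04,0,0,0],[-0.0453,0.0813,0.08,0,0,0],[-0.0453,0.0813,0.1067,0,0,0],[-0.0453,0.0813,0.1067,0,0,0],[-0.0453,0.0813,0.1067,0,0,0]],
])

```text
clock: 2.02
tool_pos: [0.474, 0.032, 0.2147]
orientation: [-179.8, -0.1, -172.1]
force: [0.7, 0.2, 0.4]
opening: 0.0007
gripper_force: 0.0
```

```bash
python3 -c "
from h import *
row(-92,132,147);s=snap('wrist','w1')
print([proj(s,RS.apply(np.array([x,y,166])/1e3)+[*T0,0]).round(0) for x,y in((-31,164),(-25,105),(-60,102),(-67,157))])"
```

```text
st pos [-96.  129.3 214.7] F st [0.67 0.13 0.41] row [-0.41  0.29  6.77] [-0.17 -0.12  0.03] op 0.0007 2.0167
[array([376., 313.]), array([289., 320.]), array([283., 274.]), array([368., 265.])]
```

View pics/w1.png

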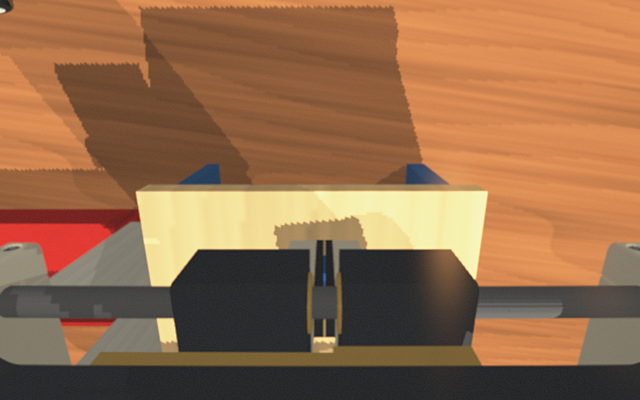

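The wrist view shows the shut fingers in the middle at about (325,290), above the deck. The deck's near edge is at row 188 and the offcut is hidden behind the fingers. I'll go down behind it.

Emit:
send_rows([
  [[-0.0027,0.004,0.0267,0,0,0],[-0.0027,0.004,0.0533,0,0,0],[-0.0027,0.004,0.0733,0,0,0],[-0.0027,0.004,0.084,0,0,0],[-0.0027,0.004,0.0893,0,0,0],[-0.0027,0.004,0.0893,0,0,0],[-0.0027,0.004,0.0893,0,0,0]],
])

```text
clock: 2.65
tool_pos: [0.4768, 0.0356, 0.1493]
orientation: [-179.9, 0.1, -172.1]
force: [0.4, 0.2, 0.8]
opening: 0.0006
gripper_force: 0.0
```

```bash
python3 -c "
from h import *
row(-82,132,147);snap('side','s1');a=snap('top','t1')
im=np.vstack([cv2.resize(load('s1')['img'][130:240,270:420,::-1],(600,300)),cv2.resize(a['img'][100:250,225:395,::-1],(600,300))]);cv2.imwrite('pics/c1.png',im)"
```

```text
st pos [-92.7 132.5 149.3] F st [0.41 0.12 0.8 ] row [-1.07 -0.05  0.23] [-0.09  0.1   0.02] op 0.0006 2.65
```

View pics/c1.png

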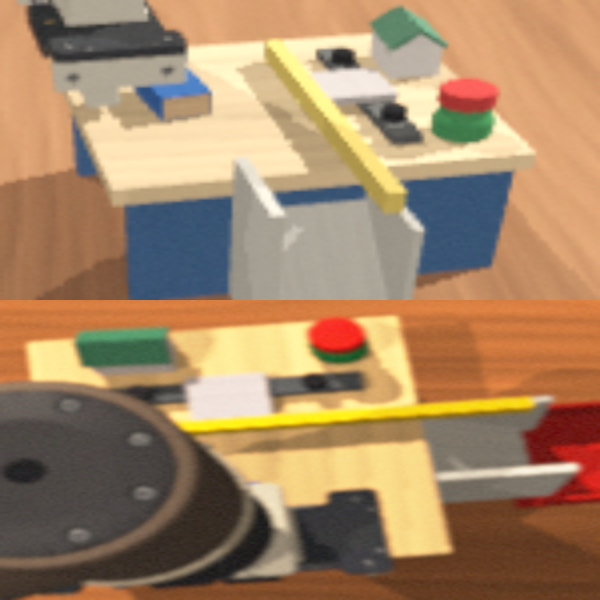

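The side crop shows the fingertips just behind the blue offcut, with clear space between. I'll push slowly towards the fence.

Emit:
send_rows([
  [[-0.0067,0,0.0013,0,0,0],[-0.0133,0,0.0027,0,0,0],[-0.02,0,0.0027,0,0,0],[-0.0267,0,0.0027,0,0,0],[-0.0333,0,0.0027,0,0,0],[-0.04,0,0.0027,0,0,0],[-0.0467,0,0.0027,0,0,0],[-0.0533,0,0.0027,0,0,0]],
])

```text
clock: 3.42
tool_pos: [0.5162, 0.0409, 0.146]
orientation: [-179.9, -0.0, -172.2]
force: [-0.2, 0.4, -0.1]
opening: 0.0006
gripper_force: 0.2
```

To row units: -2.3 cm is -0.0307, -2 cm is -0.0267.

Emit:
send_rows([
  [[-0.0053,0,0,0,0,0],[-0.0107,0,0,0,0,0],[-0.016,0,0,0,0,0],[-0.0213,0,0,0,0,0],[-0.0267,0,0,0,0,0],[-0.0307,0,0,0,0,0],[-0.0307,0,0,0,0,0],[-0.0307,0,0,0,0,0]],
])

```text
clock: 4.08
tool_pos: [0.5386, 0.0441, 0.1461]
orientation: [-179.9, 0.0, -172.2]
force: [0.3, 0.0, -0.2]
opening: 0.0002
gripper_force: 0.0
```

```bash
python3 -c "
from h import *
row(-10,132,147);s=snap('side','s2')
im=cv2.resize(s['img'][130:240,270:420,::-1],None,fx=5,fy=5,interpolation=cv2.INTER_CUBIC);cv2.imwrite('pics/s2c.png',im)
for i in range(3):print(cur()[2]);ctrl.snapshot('top')"
```

```text
st pos [-30.4 132.5 146.1] F st [ 0.29 -0.03 -0.16] row [-2.04 -0.05 -0.09] [-0.1   0.01  0.01] op 0.0002 4.0833
[-0.01885819  0.28546956  0.69653133]
[-1.38553592 -0.15810933  0.05943707]
[-0.08739302 -0.014631    0.18785053]
```

View pics/s2c.png

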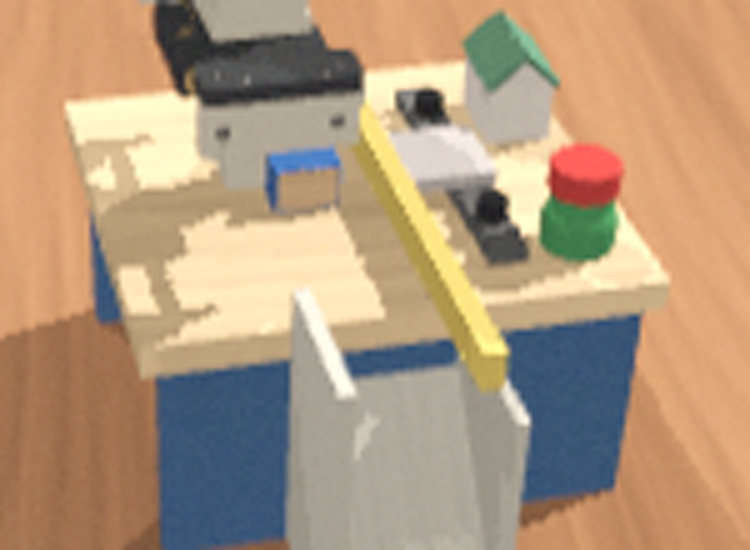

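```bash
python3 -c "
from h import *
s=load('s2')
P=lambda x,y,z:((proj(s,RS.apply(np.array([x,y,z])/1e3)+[*T0,0])-[270,130])*5).round()
for n,q in dict(bodyfrontL=(-69,36,212),bodyfrontR=(9,36,212),finL=(-40,111,147),finR=(-21,111,147),finLt=(-40,111,212),finRt=(-21,111,212),barend=(36,-70,164),barfar=(36,200,164),blk=(-21,102,166)).items():print(n,P(*q))
for z in(160,170,180,190,200,212):print(z,P(-69,111,z),P(9,111,z))"
```

```text
bodyfrontL [203. 165.]
bodyfrontR [362. 148.]
finL [228. 193.]
finR [263. 189.]
finLt [229.  84.]
finRt [265.  80.]
barend [477. 351.]
barfar [326.  70.]
blk [268. 167.]
160 [174. 178.] [319. 162.]
170 [173. 161.] [320. 145.]
180 [173. 144.] [321. 129.]
190 [173. 127.] [321. 112.]
200 [173. 110.] [322.  95.]
212 [172.  89.] [323.  74.]
```

The side crop shows the offcut, with its raw end at (307,190), held square against the fingers. About 20 mm remain to the fence, and the grey plate is the gripper body, well above the deck. I'll close most of the gap, then feel for the fence in small steps.

Emit:
send_rows([
  [[-0.004,0,0,0,0,0],[-0.008,0,0,0,0,0],[-0.012,0,0,0,0,0],[-0.016,0,0,0,0,0],[-0.0187,0,0,0,0,0],[-0.0187,0,0,0,0,0],[-0.0187,0,0,0,0,0]],
])

```text
clock: 4.87
tool_pos: [0.5525, 0.046, 0.146]
orientation: [-179.9, 0.0, -172.2]
force: [0.5, -0.2, 1.2]
opening: 0.0003
gripper_force: 0.0
```

To row units: -0.15 cm is -0.002, -0.1 cm is -0.0013.

Emit:
send_rows([
  [[-0.0013,0,0,0,0,0],[-0.002,0,0,0,0,0],[-0.002,0,0,0,0,0],[-0.002,0,0,0,0,0]],
])

```text
clock: 5.2
tool_pos: [0.5538, 0.0462, 0.1461]
orientation: [-179.9, 0.0, -172.1]
force: [-0.6, -0.4, 0.3]
opening: 0.0006
gripper_force: 0.0
```

To row units: -0.1 cm is -0.0013.

Emit:
send_rows([
  [[-0.0013,0,0,0,0,0],[-0.0013,0,0,0,0,0],[-0.0013,0,0,0,0,0],[-0.0013,0,0,0,0,0]],
])

```text
clock: 5.53
tool_pos: [0.5549, 0.0463, 0.1461]
orientation: [-179.9, 0.0, -172.1]
force: [-0.3, -0.5, 0.2]
opening: 0.0004
gripper_force: 0.0
```

To row units: -0.15 cm is -0.002, -0.1 cm is -0.0013.

Emit:
send_rows([
  [[-0.0013,0,0,0,0,0],[-0.002,0,0,0,0,0],[-0.002,0,0,0,0,0],[-0.002,0,0,0,0,0]],
])

```text
clock: 5.87
tool_pos: [0.5563, 0.0465, 0.1461]
orientation: [-179.9, 0.0, -172.1]
force: [-1.2, 0.0, 0.6]
opening: 0.0002
gripper_force: 0.0
```

To row units: -0.1 cm is -0.0013.

Emit:
send_rows([
  [[-0.0013,0,0,0,0,0],[-0.0013,0,0,0,0,0],[-0.0013,0,0,0,0,0],[-0.0013,0,0,0,0,0]],
])

```text
clock: 6.2
tool_pos: [0.5573, 0.0467, 0.1461]
orientation: [-179.9, 0.0, -172.2]
force: [0.2, -0.5, -0.8]
opening: 0.0002
gripper_force: 0.0
```

```bash
python3 -c "
from h import *
row(-10,132,147)"
```

```text
st pos [-11.4 132.5 146.1] F st [ 0.09 -0.47 -0.8 ] row [-0.14 -0.05 -0.09] [-0.1   0.01  0.01] op 0.0002 6.2
```

To row units: -0.1 cm is -0.0013.

Emit:
send_rows([
  [[-0.0013,0,0,0,0,0],[-0.0013,0,0,0,0,0],[-0.0013,0,0,0,0,0],[-0.0013,0,0,0,0,0]],
])

```text
clock: 6.53
tool_pos: [0.5583, 0.0468, 0.1461]
orientation: [-179.9, 0.0, -172.1]
force: [-0.9, 0.5, 0.3]
opening: 0.0002
gripper_force: 0.0
```

To row units: -0.1 cm is -0.0013.

Emit:
send_rows([
  [[-0.0013,0,0,0,0,0],[-0.0013,0,0,0,0,0],[-0.0013,0,0,0,0,0],[-0.0013,0,0,0,0,0]],
])

```text
clock: 6.87
tool_pos: [0.5593, 0.047, 0.1461]
orientation: [-179.9, 0.0, -172.1]
force: [-0.0, 0.5, -0.2]
opening: 0.0002
gripper_force: 0.0
```

Emit:
send_rows([
  [[-0.0013,0,0,0,0,0],[-0.0013,0,0,0,0,0],[-0.0013,0,0,0,0,0],[-0.0013,0,0,0,0,0]],
])

```text
clock: 7.2
tool_pos: [0.5598, 0.047, 0.1461]
orientation: [-179.9, -0.0, -172.2]
force: [-3.5, -0.8, 4.0]
opening: 0.0003
gripper_force: 1.7
```

To row units: -0.1 cm is -0.0013.

Emit:
send_rows([
  [[-0.0013,0,0,0,0,0],[-0.0013,0,0,0,0,0],[-0.0013,0,0,0,0,0],[-0.0013,0,0,0,0,0]],
])

```text
clock: 7.53
tool_pos: [0.5603, 0.047, 0.1461]
orientation: [-179.9, -0.1, -172.2]
force: [-6.3, 0.4, 3.9]
opening: 0.0003
gripper_force: 3.1
```

The offcut is seated on the fence at about 6 N. I'll ease off slightly and hold.

Emit:
send_rows([
  [[0.0004,0,0,0,0,0],[0.0004,0,0,0,0,0],[0.0004,0,0,0,0,0],[0.0004,0,0,0,0,0],[0.0004,0,0,0,0,0],[0.0004,0,0,0,0,0],[0.0004,0,0,0,0,0],[0.0004,0,0,0,0,0]],
])

```text
clock: 8.2
tool_pos: [0.5603, 0.047, 0.1461]
orientation: [-179.9, -0.1, -172.2]
force: [-5.4, -0.6, 4.2]
opening: 0.0005
gripper_force: 2.8
```

```bash
python3 -c "
from h import *
row(-30,132,146);s=snap('side','s3')
im=cv2.resize(s['img'][130:240,270:420,::-1],None,fx=5,fy=5,interpolation=cv2.INTER_CUBIC);cv2.imwrite('pics/s3c.png',im)"
```

```text
st pos [ -8.5 132.4 146.1] F st [-5.48  0.12  4.2 ] row [ 2.15 -0.04  0.01] [-0.11 -0.06  0.01] op 0.0005 8.2
```

View pics/s3c.png

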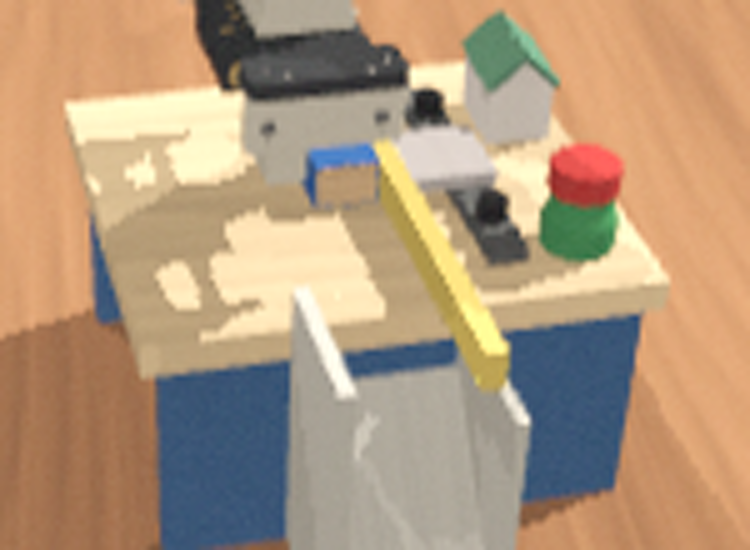

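The offcut is seated flush: its blue top spans (308–378, 150) and meets the yellow face. The press held about 5.5 N. I'll back off, then go round to its far end.

To row units: 6.5 cm is 0.0867, 4 cm is 0.0533.

Emit:
send_rows([
  [[0.0027,0,0,0,0,0],[0.008,0,0,0,0,0],[0.0187,0,0,0,0,0],[0.0293,0,0,0,0,0],[0.0293,0.02,0,0,0,0],[0.0293,0.0533,0,0,0,0],[0.0293,0.0867,0,0,0,0],[0.0293,0.0867,0,0,0,0]],
])

```text
clock: 8.92
tool_pos: [0.5299, 0.1113, 0.1464]
orientation: [-180.0, 0.1, -172.1]
force: [0.1, 0.2, 0.7]
opening: 0.0001
gripper_force: 0.0
```

```bash
python3 -c "
from h import *
row(18,199,146);s=load('s3')
for u,v in((313,204),(372,205)):print(RS.inv().apply(ray(s,270+u/5,130+v/5,.14)-[*T0,0])*1e3)
a=snap('side','s4')
im=cv2.resize(a['img'][130:240,270:420,::-1],None,fx=5,fy=5,interpolation=cv2.INTER_CUBIC);cv2.imwrite('pics/s4c.png',im)
"
```

```text
st pos [-29.8 200.2 146.4] F st [0.16 0.2  0.66] row [-4.78 -0.13  0.05] [-0.05  0.1   0.11] op 0.0001 8.9167
[  3.90461685 102.00980638 140.        ]
[ 34.18698987  94.67045209 140.        ]
```

View pics/s4c.png

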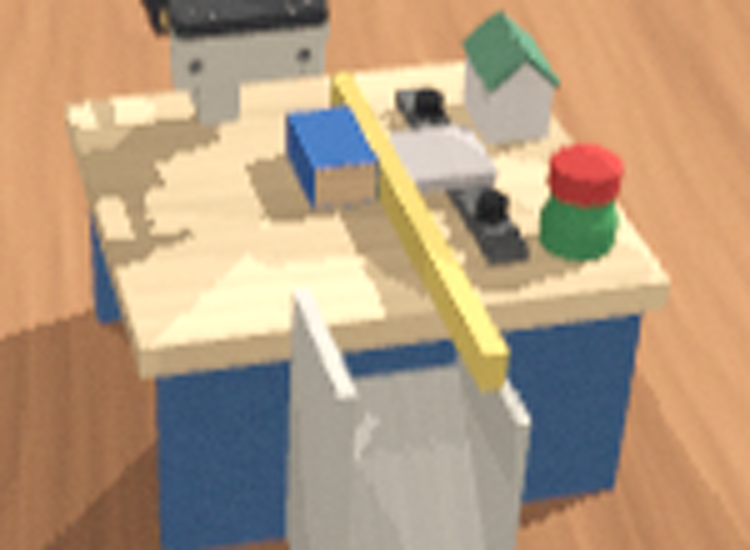

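The offcut lies flush along the yellow face and was released cleanly. The fingers stand clear beyond its far end, at (220,110). Next I'll move in behind the end and push it to the ledge.

To row units: -4.8 cm is -0.064, -4 cm is -0.0533.

Emit:
send_rows([
  [[-0.016,0,0,0,0,0],[-0.0347,0,0,0,0,0],[-0.0533,0,0,0,0,0],[-0.064,0,0,0,0,0],[-0.064,0,0,0,0,0],[-0.064,0,0,0,0,0],[-0.064,-0.004,0,0,0,0],[-0.064,-0.008,0,0,0,0]],
])

```text
clock: 9.63
tool_pos: [0.5779, 0.1088, 0.1461]
orientation: [-179.9, -0.0, -172.1]
force: [-0.6, 0.3, 0.2]
opening: 0.0003
gripper_force: 0.0
```

To row units: -3.2 cm is -0.0427, -2.8 cm is -0.0373.

Emit:
send_rows([
  [[0,-0.0053,0,0,0,0],[0,-0.0107,0,0,0,0],[0,-0.016,0,0,0,0],[0,-0.0213,0,0,0,0],[0,-0.0267,0,0,0,0],[0,-0.032,0,0,0,0],[0,-0.0373,0,0,0,0],[0,-0.0427,0,0,0,0]],
])

```text
clock: 10.3
tool_pos: [0.5831, 0.0772, 0.1461]
orientation: [-179.9, 0.0, -172.1]
force: [-1.1, 1.8, 1.1]
opening: 0.0003
gripper_force: 0.9
```

```bash
python3 -c "
from h import *
row(18,70,146)"
```

```text
st pos [ 18.2 159.2 146.1] F st [-0.89  1.89  1.12] row [ 0.03 -8.92  0.03] [-0.09  0.01  0.02] op 0.0003 10.3
```

To row units: -4 cm is -0.0533, -3.5 cm is -0.0467.

Emit:
send_rows([
  [[0,-0.0067,0,0,0,0],[0,-0.0133,0,0,0,0],[0,-0.02,0,0,0,0],[0,-0.0267,0,0,0,0],[0,-0.0333,0,0,0,0],[0,-0.04,0,0,0,0],[0,-0.0467,0,0,0,0],[0,-0.0533,0,0,0,0]],
])

```text
clock: 10.97
tool_pos: [0.5886, 0.0373, 0.1461]
orientation: [-179.9, 0.0, -172.2]
force: [-0.8, 1.8, 1.5]
opening: 0.0001
gripper_force: 0.8
```

To row units: -4 cm is -0.0533, -1.5 cm is -0.02.

Emit:
send_rows([
  [[0,-0.0067,0,0,0,0],[0,-0.0133,0,0,0,0],[0,-0.02,0,0,0,0],[0,-0.0267,0,0,0,0],[0,-0.0333,0,0,0,0],[0,-0.04,0,0,0,0],[0,-0.0467,0,0,0,0],[0,-0.0533,0,0,0,0]],
])

```text
clock: 11.63
tool_pos: [0.594, -0.0023, 0.1462]
orientation: [-179.9, 0.0, -172.2]
force: [0.9, 0.3, 0.2]
opening: 0.0009
gripper_force: 0.4
```

```bash
python3 -c "
from h import *
row(18,70,146)
a=snap('side','s5')
im=cv2.resize(a['img'][130:240,270:420,::-1],None,fx=5,fy=5,interpolation=cv2.INTER_CUBIC);cv2.imwrite('pics/s5c.png',im)
"
```

```text
st pos [ 18.2  78.9 146.2] F st [0.96 0.2  0.23] row [ 0.02 -0.89  0.02] [-0.1   0.    0.01] op 0.0009 11.6333
```

View pics/s5c.png

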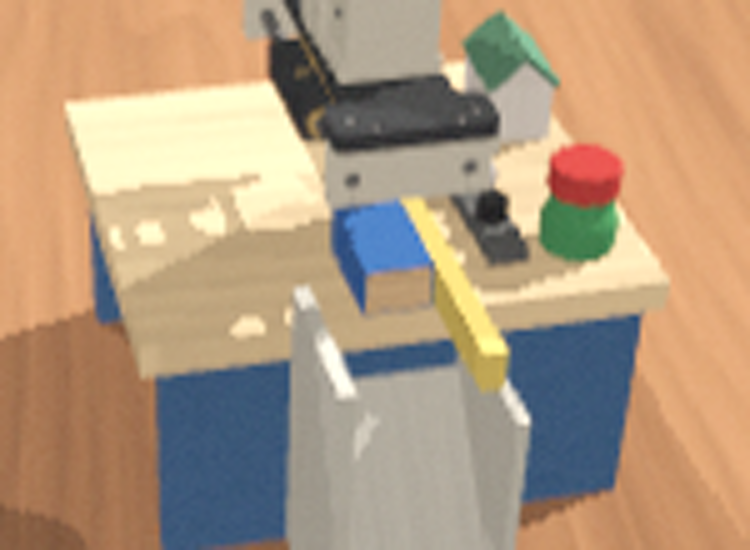

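The offcut is still flush along the fence and its raw end at (398,288) has reached the ledge. I'll keep pushing it over.

To row units: -3.2 cm is -0.0427, -2.8 cm is -0.0373.

Emit:
send_rows([
  [[0,-0.0053,0,0,0,0],[0,-0.0107,0,0,0,0],[0,-0.016,0,0,0,0],[0,-0.0213,0,0,0,0],[0,-0.0267,0,0,0,0],[0,-0.032,0,0,0,0],[0,-0.0373,0,0,0,0],[0,-0.0427,0,0,0,0]],
])

```text
clock: 12.35
tool_pos: [0.5984, -0.0338, 0.1463]
orientation: [-179.9, 0.0, -172.1]
force: [0.1, 0.9, 0.7]
opening: -0.0
gripper_force: 0.6
```

To row units: -2.4 cm is -0.032, -2 cm is -0.0267.

Emit:
send_rows([
  [[0,-0.0053,0,0,0,0],[0,-0.0107,0,0,0,0],[0,-0.016,0,0,0,0],[0,-0.0213,0,0,0,0],[0,-0.0267,0,0,0,0],[0,-0.032,0,0,0,0],[0,-0.032,0,0,0,0],[0,-0.032,0,0,0,0]],
])

```text
clock: 13.02
tool_pos: [0.6015, -0.0576, 0.1461]
orientation: [-179.9, -0.0, -172.2]
force: [-0.4, -0.2, 0.3]
opening: 0.0005
gripper_force: 0.0
```

```bash
python3 -c "
from h import *
row(18,70,146)
a=snap('side','s6')
im=cv2.resize(a['img'][130:330,260:420,::-1],None,fx=3,fy=3,interpolation=cv2.INTER_CUBIC);cv2.imwrite('pics/s6c.png',im)
"
```

```text
st pos [ 18.1  23.1 146.1] F st [-0.45 -0.13  0.29] row [0.01 4.69 0.  ] [-0.1  -0.01 -0.02] op 0.0005 13.0167
```

View pics/s6c.png

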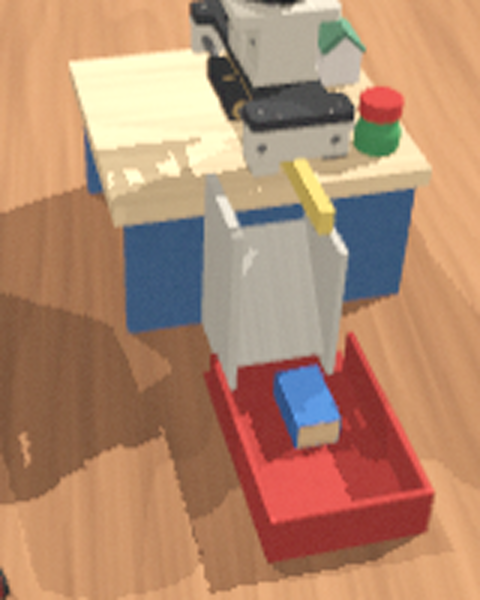

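The offcut is in the red tray, at (307,408) in the crop. I'll raise the arm clear, check that the offcut is still, and hand in.

Emit:
send_rows([
  [[0,0.0067,0,0,0,0],[0,0.0067,-0.0267,0,0,0],[0,0.0067,-0.0667,0,0,0],[0,0.0067,-0.12,0,0,0],[0,0.0067,-0.16,0,0,0],[0,0.0067,-0.16,0,0,0],[0,0.0067,-0.16,0,0,0],[0,0.0067,-0.16,0,0,0]],
])

```text
clock: 13.73
tool_pos: [0.6004, -0.0515, 0.266]
orientation: [-179.9, -0.0, -172.1]
force: [-0.7, 0.4, -0.9]
opening: 0.0003
gripper_force: 0.0
```

```bash
python3 -c "
from h import *
row(18,70,146)
def blob(s):
    h=cv2.cvtColor(s['img'],cv2.COLOR_RGB2HSV);m=cv2.inRange(h,(100,120,60),(130,255,255));m[:240]=0;m[330:]=0;m[:,:330]=0;m[:,405:]=0
    v,u=np.nonzero(m);return len(u),u.mean(),v.mean()
for k in range(3):
    b=blob(ctrl.snapshot('side'));print(b)
print(RS.inv().apply(ray(load('s6'),b[1],b[2],.025)-[*T0,0])*1e3)
print(ctrl.close_job())"
```

```text
st pos [ 17.9  29.3 266. ] F st [-0.63  0.45 -0.9 ] row [-1.000e-02  4.080e+00  1.199e+01] [-0.07 -0.    0.03] op 0.0003 13.7333
(312, np.float64(360.6923076923077), np.float64(262.63461538461536))
(312, np.float64(360.6923076923077), np.float64(262.63461538461536))
(312, np.float64(360.7083333333333), np.float64(262.6314102564103))
[  17.3621345 -127.4281585   25.       ]
the job is handed in; nothing more can be done
None
```

The blue offcut was pressed flush on the fence at about 5.5 N, pushed along it off the ledge, and now lies still in the red tray; the job was handed in at about 14 s with the arm raised clear.

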